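# Free the fraction collector's rack and hold the drive roller off it

## Task

Get the fraction collector on the bench ready for a rack change: first swing its dispenser arm off the tubes, out beside the machine until it meets its stop. Then take the knob on top of the spring-loaded drive roller and draw the roller straight away from the round tube rack until the outer edge of its slide is level with the line on the base, and keep holding it there: a colleague will lift the rack out while you hold, so finish with the knob still in your grip. Leave the arm swung out, do not turn the tube rack, and leave the bottle, tip box and beaker where they stand.

Things in the scene. Friction and masses are not known exactly. Their poses are not given: they have to be found in the camera images.
- collector: White bench-top fraction collector, fixed, at another place and yaw each time. Origin: on the axis of its round tube rack, at bench height. x points away from its low keypad console (which is towards the robot), y left, z up. The housing spans x -198 to +150, y -190 to +165 mm; its flat top is 70 mm above the bench.
- rack_axis (a point): Centre of the white top disc (218 mm in diameter) of the round tube rack, 122 mm above the bench. Below it a 230 mm tray reaches up to 114 mm. Three rings of 12 mm glass tubes stand in it, tops 155 mm above the bench, the outermost reaching 104 mm from the axis; a black lifting knob in the middle reaches 164 mm.
- rack_rim (a point): A point on the edge of the rack's top disc, 109 mm from its axis, 122 mm above the bench, at another bearing each time. It travels if the rack is turned; the rack turns easily (about 1 N at the rim).
- dispenser_arm (a joint): Angle of the dispenser arm about its upright post (rad). It grows as the arm swings outward, clockwise seen from above, away from the tubes to the collector's left side. 0 to about 0.3: drop head over the tubes; 1.3: the stop, head out beside the housing. It stays where it is left (friction: about 1 N at the head moves it).
- post_axis (a point): Axis of the arm's upright post at the collector's far left corner (collector x +100, y +135 mm), 197 mm above the bench. x: along the arm from post to drop head, turning with the arm; z up; an outward swing moves the head towards this frame's -y. Hub 34 mm in diameter; the post's top is 240 mm above the bench.
- drop_head (a point): Centre of the drop head, a grey block hanging at the arm's end, 150 mm from the post's axis; axes as post_axis. 30 mm along the arm (x), 34 mm across (y), 172 to 222 mm above the bench; a small cap on it reaches 228 mm, a thin nozzle below it reaches down to 161 mm. The bar from post to head is 16 mm wide, 200 to 212 mm above the bench.
- drive_slide (a joint): How far the drive roller's slide has been drawn out from the rack (m): 0 roller on the rack tray, 0.022 outer edge of the slide level with the line, 0.034 hard end. A spring pulls it back: 3 N at 0, about 8 N at the line.
- roller_knob (a point): Middle of the knurled aluminium knob on top of the drive roller: an upright cylinder 22 mm in diameter, 122 to 170 mm above the bench; this point is on its axis at 148 mm. At home it stands at collector x 0, y -125 mm, and is drawn out along the collector's -y. Pinch it from above, fingers to either side along the collector's x; it is 10 mm from the tubes.
- slide_edge (a point): Middle of the outer edge of the dark steel slide under the roller (80 mm above the bench); moves with it. 18 mm outward of the knob's axis.
- mark_line (a point): Middle of the dark line engraved across the slide's rails and the housing top, 165 mm to the right (collector -y) of the rack's axis, 77 mm above the bench. It is fixed to the collector.
- buffer_bottle: Bystander: closed glass bottle with a cap, 72 mm in diameter, 150 mm tall, standing right and beyond the roller. Origin: centre of its underside.
- tip_box: Bystander: closed pipette tip box, 117 x 82 mm and 68 mm tall, to the right of the keypad. Origin: centre of its underside.
- beaker: Bystander: open glass beaker, 70 mm in diameter, 85 mm tall, on the left behind the parked arm. Origin: centre of its underside.

How it is judged:
On the way, in this order (a step that is already met when the one before it is completed fails the run):
1. the dispenser arm is swung out to its stop, the roller not yet drawn (value of joint dispenser_arm above 1.2 rad and value of joint drive_slide below 0.004 m), for 0.2 s.
2. the roller's slide is drawn to the line and held in the fingers (value of joint drive_slide between 0.018 and 0.026 m and contact force between the fingers and drive_slide above 3 N), for 0.3 s.
At the end, for the whole second after the job is handed in: The fingers still hold the roller's knob (over 3 N), its slide 18 to 26 mm drawn (line at 22 mm); the dispenser arm is within 0.1 rad of its outer stop; the rack has turned less than 12 mm at its rim; bottle, tip box and beaker are within 20 mm of where they stood (all of step 2 and value of joint dispenser_arm above 1.2 rad and distance of rack_rim from where it was at the start of the episode below 0.012 m and distance of each of buffer_bottle, tip_box, beaker from where it was at the start of the episode below 0.02 m); the arm keeps its last pose, push and grip.
It fails at once if the tube rack was turned by more than 12 mm at its rim (distance of rack_rim from where it was at the start of the episode above 0.012 m).
It fails at once if a bystander was knocked or shifted by more than 20 mm (distance of any of buffer_bottle, tip_box, beaker from where it was at the start of the episode above 0.02 m).
It also fails if it takes over 46 s, if anything falls off the work surface, if the arm or the gripper's body presses on something with over 40 N, if the wrist force passes 120 N, or if a joint passes its speed limit or range.

## Robot

A 6-joint arm with a two-finger parallel gripper is mounted at the origin on the work surface. World frame = base frame: x ahead of the robot, y to its left, z up, the work surface at z = 0. Lengths are in m, angles in rad, forces in N, time in s.
With the tool pointing down it reaches from about 0.425 to 0.95 m from the base axis. Payload 3.5 kg.
Tool frame: the origin (TCP) lies on the centre line of the jaws, within the pads' length; the fingertips stand 11 mm ahead of it and the grasp point (between the pads) lies 8 mm behind it; z points along the fingers, y is the line along which they close (so a half turn about z gives the same grasp; the last joint's range is limited). The gripper opens to 85 mm and grips with 20 to 120 N. Pads are 22 mm wide; open, the fingers measure 114 mm over their backs; the gripper's body (76 mm by 85 mm) begins 54 mm behind the grasp point. The pads swing forward as they close: fully open they stand 13 mm farther back than shut.
Start: joints at [-1.276, 0.286, 1.577, -0, 1.279, -0.15], TCP at [0.29, -0.609, 0.242] pointing down, gripper open.
Joint ranges: [-2.77, 2.77], [-0.9, 2.22], [0.21, 2.48], [-1.53, 4.67], [0.24, 2.81], [-2.84, 2.84]. Speed limits (rad/s): [2.79, 2.79, 3.14, 3.14, 3.14, 3.14].

## Interface

Orientations are given as a unit quaternion [x, y, z, w].
In Python, from plant import arm gives the robot as it stands.
- The arm moves only by the tool send_rows, never from a script. Its arguments are lists of equal length, an entry for each row: "delta_pos": the shift along the tool's x, y, z in mm, a list of three; "angular": the turn, a rotation vector about the tool's x, y, z in degrees, a list of three; "gripper": the opening, from -1 (shut) to 1 (fully open). In form: {"delta_pos": [[x, y, z], ...], "angular": [[wx, wy, wz], ...], "gripper": [gripper, ...]}. A call has 1 to 5 rows; each row is the pose to reach, as a shift and turn from the pose commanded when the call began, along the tool's axes at that moment; what a row does not reach only later rows make up. A row lasts 1/10 s, in which the tool goes at most 50 mm and 8.59 degrees, less where a joint would pass 70% of its speed; a pose out of reach is approached as far as the arm can. A call with a gripper value outside its range is refused whole. The fingers move at their own pace and stop on an object; the grip force is fixed at half the most. Time passes only in rows, so rows that repeat a pose let the fingers close. It gives the time, the measured TCP pose, the force, the opening and the grip force at its end, in the units of the state.
- arm.sense(): the state, without advancing time (a new reading comes with each control period).
- arm.read_camera(name): name is "scene" or "top"; returns a dict with "img" (480x640x3 uint8, red, green, blue), "fx", "fy", "cx", "cy" (pixels), "k1" (the pictures are not rectified: a ray, as slopes to the right and down, at radius r is drawn at 1 + k1 r^2 times it, then the intrinsics apply), "rvec" (rotation vector, rad) and "tvec" (3), from world to camera coordinates, as OpenCV has them. Camera axes: x right, y down, z forward; pixel columns grow to the right and rows downward; lengths in m; the calibration is good to about 2 mm. A picture is of the moment at which its call begins. There is no depth.
- arm.close_job(): hands the job in; it is judged then, once.
Trained networks look in a picture, given as the dict that the camera call returned (one of the last four; its "shot" number tells which), for a name from the list of things; names that differ only in an ending like _2 or _b are one class to them, and where a whole thing is asked for, a point or a joint stands for the part that bears it (a point fixed in the world has none). Each returns a list of dicts, best first, with "p" (0 to 1); they miss things now and then, are a little off and sometimes report something else, mostly with a low value. They report only what shows in the picture. A call takes as long as a camera call.
- arm.boxes_of(thing, picture): "at" ([row, column] in pixels, amid what is visible of it).
- arm.masks_of(thing, picture): "mask" (480x640 bool, what is visible of it) and "at" ([row, column] in pixels, amid what is visible of it).
The state is a dict: "time": time; "joint_pos": joint angles; "joint_velocities": joint speeds; "effort": joint torques, N m; "eef_pos": TCP position; "orientation": TCP orientation; "force": force on the tool from outside, world axes, zero at the start; "ft_torque": the same for the moment, N m; "opening": opening from 0.0 (shut) to 1.0 (fully open); "finger_force": force on a finger pad.
Only numpy, scipy, OpenCV 4.12 (cv2) and the standard library are available. Lean on these libraries where they do the work, as an engineer would, in place of code of your own. Each camera call takes 0.05 s, during which the arm holds its last target. There are 200 camera calls.

## Working session

There is one attempt and no reset: what is moved stays moved. The work goes in short steps, Python scripts to look and compute and a tool call to move; the robot and the scene stay as the last step left them, time stands still between calls to the robot, and variables do not carry over. Pictures are saved under pics/ and viewed, at most 10 in all, crops included, and the job is handed in when it is done.

Besides the shell and the picture viewer there is one more tool, called after "Emit:" as name(argument=value, ...) on one line, values as JSON. send_rows: Moves the arm, as the interface text tells. Its arguments: {"type":"object","properties":{"delta_pos":{"type":"array"},"angular":{"type":"array"},"gripper":{"type":"array"}},"required":["delta_pos","angular","gripper"]}

```bash
ls; mkdir -p pics; cat > h.py <<'E'
import numpy as np, cv2
from plant import arm
from scipy.spatial.transform import Rotation as R
def shot(n): return arm.read_camera(n)
def K(c): return np.array([[c['fx'],0,c['cx']],[0,c['fy'],c['cy']],[0,0,1.]])
def ray(c,uv):
    d=np.array([(uv[0]-c['cx'])/c['fx'],(uv[1]-c['cy'])/c['fy']]); s=d.copy()
    for _ in range(20): s=d/(1+c['k1']*(s@s))
    Rm=cv2.Rodrigues(np.array(c['rvec'],float))[0]; t=np.array(c['tvec'],float).ravel()
    return -Rm.T@t, Rm.T@np.array([s[0],s[1],1])
def at_z(c,uv,z):
    o,d=ray(c,uv); return o+d*(z-o[2])/d[2]
def proj(c,P):
    P=np.atleast_2d(np.array(P,float))
    Rm=cv2.Rodrigues(np.array(c['rvec'],float))[0]
    q=P@Rm.T+np.array(c['tvec'],float).ravel(); s=q[:,:2]/q[:,2:]
    s=s*(1+c['k1']*(s**2).sum(1,keepdims=True))
    return s*[c['fx'],c['fy']]+[c['cx'],c['cy']]
def save(c,n): cv2.imwrite('pics/'+n,c['img'][:,:,::-1])
E
python3 - <<'E'
from h import *
for n in ('scene','top'):
    c=shot(n); save(c,n+'0.png'); print(n,ray(c,(320,240)),c['k1'],c['fx'])
    for t,z in (('rack_axis',.122),('rack_rim',.122),('drop_head',.2),('post_axis',.24),('roller_knob',.148),('slide_edge',.08),('collector',.07),('buffer_bottle',.075),('tip_box',.05),('beaker',.04)):
        for r in arm.boxes_of(t,c)[:2]:
            a=r['at']; print(t,np.round(r['p'],2),np.round(a),np.round(at_z(c,a[::-1],z),3))
s=arm.sense(); print(s)
E
```

```text
pics
scene (array([1.22375453, 0.70227118, 0.83886957]), array([-0.56451251, -0.60052702, -0.56648258])) -0.08171243742045697 535.5793320789759
rack_axis 0.87 [301. 342.] [0.623 0.134 0.122]
rack_axis 0.67 [224. 324.] [ 0.454 -0.104  0.122]
rack_rim 0.59 [283. 333.] [0.598 0.08  0.122]
drop_head 0.81 [270. 373.] [0.577 0.168 0.2  ]
post_axis 0.66 [272. 369.] [0.63  0.203 0.24 ]
roller_knob 0.62 [306. 346.] [0.65  0.169 0.148]
roller_knob 0.52 [238. 310.] [ 0.547 -0.053  0.148]
slide_edge 0.47 [236. 310.] [ 0.474 -0.133  0.08 ]
collector 0.9 [306. 341.] [0.592 0.101 0.07 ]
collector 0.15 [282. 333.] [0.55  0.031 0.07 ]
buffer_bottle 0.71 [248. 241.] [ 0.632 -0.21   0.075]
tip_box 0.78 [227. 323.] [ 0.39  -0.173  0.05 ]
beaker 0.85 [393. 376.] [0.691 0.299 0.04 ]
top (array([ 0.39320896, -0.01206276,  1.13841126]), array([ 0.18301327, -0.02215347, -0.98312298])) 0.044392759754215756 485.0992007175844
rack_axis 0.73 [266. 272.] [0.526 0.065 0.122]
rack_rim 0.59 [253. 271.] [0.554 0.069 0.122]
drop_head 0.8 [223. 217.] [0.6  0.17 0.2 ]
drop_head 0.55 [259. 332.] [ 0.531 -0.057  0.2  ]
po
[... 487 characters left out ...]
: 1.1, 'joint_pos': array([-1.27599080e+00,  2.86308447e-01,  1.57669981e+00,  8.50542332e-06,
        1.27858947e+00, -1.49991311e-01]), 'joint_velocities': array([ 0.0001893 , -0.00058327,  0.00089857,  0.0005205 ,  0.0008349 ,
        0.00085988]), 'effort': array([-8.00679991e-04, -4.05980659e+01, -2.92940623e+01, -1.89252814e-04,
        6.37747362e-04, -1.33179100e-06]), 'eef_pos': array([ 0.29046582, -0.60929443,  0.24231933]), 'orientation': array([ 9.75371507e-01,  2.20568408e-01,  3.87793999e-06, -2.82898060e-06]), 'force': array([-0.46556739, -0.2476223 , -0.37650922]), 'ft_torque': array([-0.04963279, -0.02818175, -0.00264268]), 'finger_force': 0.0, 'opening': 1.0015369659750581}
```

View pics/top0.png

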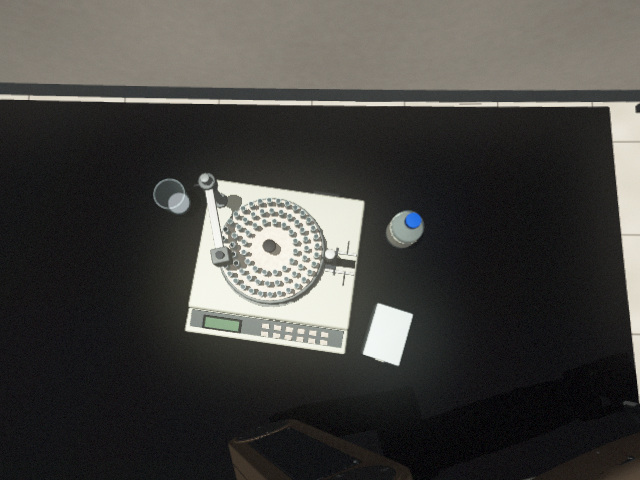

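View pics/scene0.png

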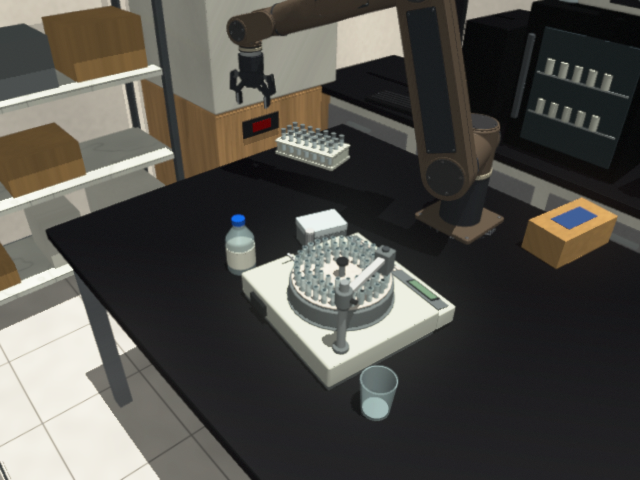

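The top view shows the post top at (207,181), drop head (220,256), rack knob (270,246), roller knob (331,254), bottle (406,228), tip box (387,334) and beaker (170,195). The scene view agrees: post (345,295), drop head (386,260), roller knob near (292,258). Next I fit the collector pose.

```bash
cat > fit.py <<'E'
from h import *
from scipy.optimize import least_squares
def W(p,q):
    c,s=np.cos(p[2]),np.sin(p[2]); q=np.atleast_2d(q).astype(float)
    return np.c_[p[0]+c*q[:,0]-s*q[:,1],p[1]+s*q[:,0]+c*q[:,1],q[:,2]]
E
python3 - <<'E'
from fit import *
c=shot('top'); s=shot('scene')
pts=[(0,0,.164),(.1,.135,.24),(0,-.125,.17),(.15,-.19,.07),(-.198,.165,.03)]
obs=[(268,245),(207,180),(330,253),(364,200),(186,331)]
spts=[(0,0,.164),(.1,.135,.24)]; sobs=[(342,261),(345,284)]
f=lambda p: np.r_[(proj(c,W(p,pts))-obs).ravel(),(proj(s,W(p,spts))-sobs).ravel()]
r=least_squares(f,[.54,.06,-.1],loss='soft_l1'); p=r.x
print(p,np.round(f(p).reshape(-1,2),1))
np.save('p.npy',p)
for n,q in (('knob',(0,-.125,.148)),('post',(.1,.135,.197)),('line',(0,-.165,.077))): print(n,W(p,q))
# refine with masks
for n,cam in (('top',c),('scene',s)):
  for t in ('roller_knob','drop_head','rack_axis','post_axis'):
    for r in arm.masks_of(t,cam)[:1]:
      ys,xs=np.nonzero(r['mask']); print(n,t,r['p'],len(xs),xs.min(),xs.max(),ys.min(),ys.max(),xs.mean(),ys.mean())
ov=c['img'].copy()[150:370,160:450]; ov=cv2.resize(ov,None,fx=2.7,fy=2.7,interpolation=cv2.INTER_CUBIC)
def dot(P,col):
    for u in proj(c,P): cv2.circle(ov,tuple(int(v) for v in ((u-[160,150]+.5)*2.7)),2,col,-1)
dot(W(p,pts),(255,0,0)); th=np.linspace(0,6.28,60)
dot(W(p,np.c_[.109*np.cos(th),.109*np.sin(th),.122+0*th]),(0,255,0))
dot(W(p,[(.15,.165,.07),(.15,-.19,.07),(-.198,-.19,.02),(0,-.165,.077)]),(255,0,255))
for a in np.arange(0,1.4,.1): pass
cv2.imwrite('pics/ov.png',ov[:,:,::-1])
E
```

```text
[ 0.56330104  0.07117226 -0.1344436 ] [[ 0.3 -0.1]
 [-3.5 -2.8]
 [-0.8  0.2]
 [ 0.7 -0.4]
 [ 0.2  0.1]
 [ 0.7 -1.8]
 [-0.1 -3. ]]
knob [[ 0.54654617 -0.05269975  0.148     ]]
post [[0.6804939  0.19155013 0.197     ]]
line [[ 0.54118461 -0.09233879  0.077     ]]
top roller_knob 0.59 225 324 337 250 272 330.22222222222223 259.47555555555556
top drop_head 0.88 1132 194 232 173 266 215.23056537102474 223.82597173144876
top rack_axis 0.95 24893 186 364 173 353 275.14646687823887 265.4390390872936
top post_axis 0.69 1193 194 233 173 267 215.37300922045264 224.72422464375524
scene roller_knob 0.75 1037 335 394 246 307 367.2603664416586 275.91899710703956
scene drop_head 0.92 1086 335 394 246 308 366.7790055248619 276.21915285451195
scene rack_axis 0.84 19325 242 454 229 389 344.49826649417855 304.6934023285899
scene post_axis 0.95 1153 334 394 246 308 366.32870771899394 276.3209019947962
```

View pics/ov.png

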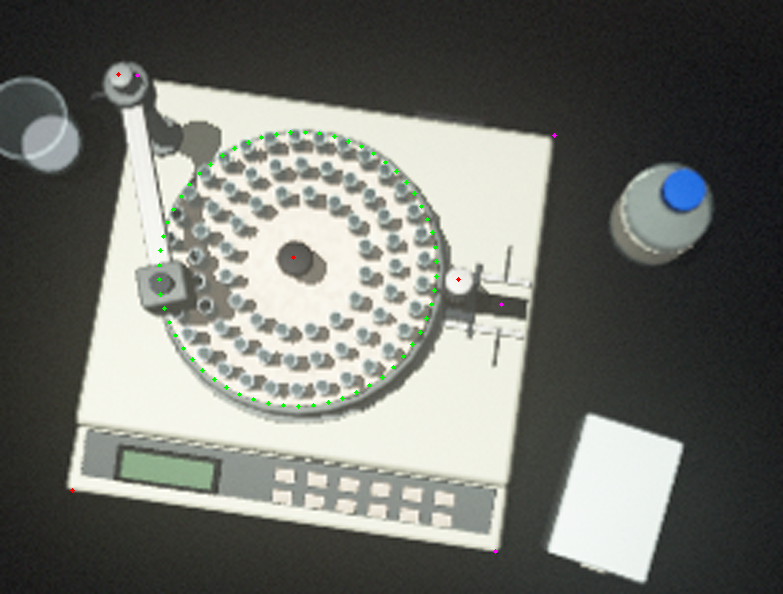

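The overlay matches: rack circle, housing corners, mark line and roller knob at (459,280) in the crop all line up. Next I work out the arm angle and the push path.

```bash
cat > tool.py <<'E'
from fit import *
def rel(target, yaw_y):
    """mm / deg from measured pose, tool frame; target xyz, world heading of tool y (tool down)"""
    s=arm.sense(); T=R.from_quat(s['orientation'])
    y=np.array([np.cos(yaw_y),np.sin(yaw_y),0]); z=np.array([0,0,-1.]); G=R.from_matrix(np.c_[np.cross(y,z),y,z])
    return T.inv().apply(np.array(target)-s['eef_pos'])*1000, (T.inv()*G).as_rotvec(degrees=True)
E
python3 - <<'E'
from tool import *
p=np.load('p.npy'); c=shot('top')
post=W(p,(.1,.135,.197))[0]
uv=(160+160/2.7-.5,150+287/2.7-.5); 
head=at_z(c,(160+160/2.7,150+284/2.7),.225)   # cap centre
d=head-post; a=np.arctan2(d[1],d[0]); print('post',post,'head',head,'r',np.hypot(*d[:2]),'alpha',a,'collector-frame',a-p[2])
s=shot('scene')
f=lambda a:[post[0]+.15*np.cos(a),post[1]+.15*np.sin(a),.228]
for da in (-.1,0,.1): print(proj(c,f(a+da)),proj(s,f(a+da)))
np.save('a.npy',a)
u=np.array([np.cos(a),np.sin(a)]); n=np.array([-u[1],u[0]])
st=post[:2]+.15*u+.055*n; print('start',st, rel([*st,.27],a),rel([*st,.27],a+np.pi), arm.sense()['time'])
kn=W(p,(0,-.125,.148))[0]; print('dist stop', np.linalg.norm(st-W(p,(0,0,0))[0,:2]))
E
```

```text
post [0.6804939  0.19155013 0.197     ] head [0.53198237 0.15849242 0.225     ] r 0.15214626700718376 alpha -2.922569866484144 collector-frame -2.7881262704140664
[[210.86383805 255.09195482]] [[392.05845114 250.20406543]]
[[218.76938482 253.84827994]] [[385.59964604 247.40994108]]
[[226.51612667 251.84291121]] [[378.8521569  244.99995534]]
start [0.54602754 0.10527269] (array([ 538.15791707, -535.06270293,  -27.64761542]), array([-4.83653806e-04, -3.64144120e-05,  1.02936448e+02])) (array([ 538.15791707, -535.06270293,  -27.64761542]), array([ 3.42336830e-05, -4.54689508e-04, -7.70635519e+01])) 1.7
dist stop 0.03822581871583356
```

Emit:
send_rows(delta_pos=[[25,-25,-28],[60,-60,-28],[95,-95,-28],[130,-130,-28],[165,-165,-28]], angular=[[0,0,0],[0,0,0],[0,0,0],[0,0,0],[0,0,0]], gripper=[-1,-1,-1,-1,-1])

```text
time: 2.2
eef_pos: [0.3687, -0.3876, 0.2705]
orientation: [0.975, 0.22, 0.0, 0.0]
force: [0.6, 0.4, -0.3]
opening: 0.147
finger_force: 0.0
```

Emit:
send_rows(delta_pos=[[35,-35,0],[70,-70,0],[105,-105,0],[140,-140,0],[175,-175,0]], angular=[[0,0,0],[0,0,0],[0,0,0],[0,0,0],[0,0,0]], gripper=[-1,-1,-1,-1,-1])

```text
time: 2.7
eef_pos: [0.4514, -0.1542, 0.2708]
orientation: [0.975, 0.22, 0.001, 0.0]
force: [0.8, 0.0, -0.1]
opening: -0.002
finger_force: 0.0
```

Emit:
send_rows(delta_pos=[[35,-35,0],[70,-70,0],[105,-105,0],[140,-140,0],[160,-160,0]], angular=[[0,0,0],[0,0,0],[0,0,0],[0,0,0],[0,0,0]], gripper=[-1,-1,-1,-1,-1])

```text
time: 3.2
eef_pos: [0.5271, 0.0604, 0.2707]
orientation: [0.975, 0.222, 0.001, -0.0]
force: [-0.1, -0.5, 0.3]
opening: -0.002
finger_force: 0.0
```

Emit:
send_rows(delta_pos=[[6,-6,0],[13,-12,0],[20,-18,0],[27,-25,0],[38,-35,0]], angular=[[0,0,-8],[0,0,-16],[0,0,-24],[0,0,-32],[0,0,-40]], gripper=[-1,-1,-1,-1,-1])

```text
time: 3.7
eef_pos: [0.546, 0.1053, 0.2705]
orientation: [0.84, 0.543, 0.0, 0.0]
force: [0.3, 0.3, -0.7]
opening: 0.001
finger_force: 0.0
```

Emit:
send_rows(delta_pos=[[0,0,0],[0,0,0],[0,0,0],[0,0,0],[0,0,0]], angular=[[0,0,-8],[0,0,-16],[0,0,-24],[0,0,-32],[0,0,-37]], gripper=[-1,-1,-1,-1,-1])

```text
time: 4.2
eef_pos: [0.5459, 0.1052, 0.2704]
orientation: [0.624, 0.781, 0.0, 0.0]
force: [0.5, 0.2, -0.5]
opening: -0.002
finger_force: 0.0
```

```bash
python3 - <<'E'
from tool import *
p=np.load('p.npy'); a=float(np.load('a.npy')); post=W(p,(.1,.135,.197))[0]
u=np.array([np.cos(a),np.sin(a)]); n=np.array([-u[1],u[0]])
st=post[:2]+.15*u+.055*n
s=arm.sense(); print(s['time'],s['eef_pos'],s['opening'],s['joint_pos'],rel([*st,.195],a+np.pi))
c=shot('top'); cv2.imwrite('pics/t2.png',cv2.resize(c['img'][140:320,150:390],None,fx=3,fy=3)[:,:,::-1])
E
```

```text
4.2 [0.54590237 0.10517159 0.27043776] -0.001706713253127499 [ 7.81715402e-03  2.32775509e-03  1.84213855e+00  4.44469545e-06
  1.29691895e+00 -2.14617989e-01] (array([7.40115514e-02, 1.29029700e-01, 7.54377891e+01]), array([0.01166611, 0.00227124, 0.19544475]))
```

View pics/t2.png

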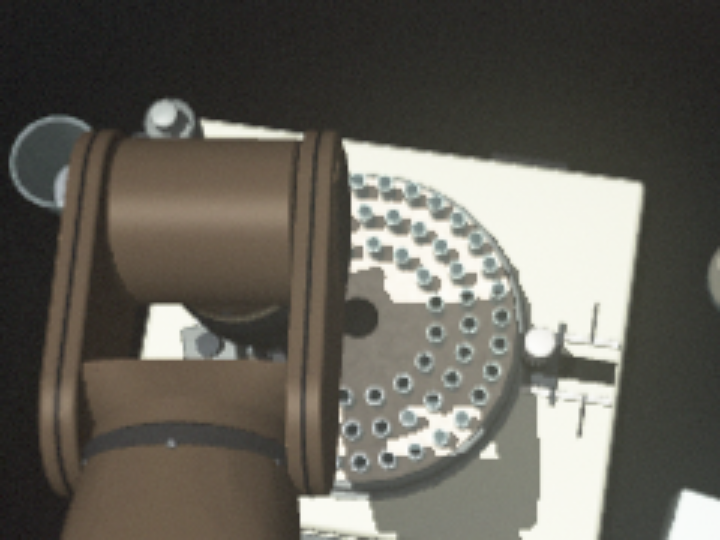

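The roller knob and rack look undisturbed. The drop head's cap shows at crop (208,343), partly under the forearm. The fingers are free, so I lower them and push along the arc.

Emit:
send_rows(delta_pos=[[0,0,40],[0,0,77],[0,0,77],[12,0,77],[26,0,77]], angular=[[0,0,0],[0,0,0],[0,0,0],[0,0,0],[0,0,0]], gripper=[-1,-1,-1,-1,-1])

```text
time: 4.75
eef_pos: [0.5416, 0.1313, 0.196]
orientation: [0.627, 0.779, 0.001, 0.001]
force: [-0.2, -0.2, 0.0]
opening: 0.004
finger_force: 0.0
```

Emit:
send_rows(delta_pos=[[16,-2,0],[32,-2.5,0],[47.5,-1.5,0],[63.5,1.5,0],[79,6,0]], angular=[[0,0,6],[0,0,12],[0,0,18],[0,0,24],[0,0,30]], gripper=[-1,-1,-1,-1,-1])

```text
time: 5.25
eef_pos: [0.53, 0.2106, 0.1965]
orientation: [0.808, 0.59, 0.002, 0.001]
force: [1.0, -2.2, -0.3]
opening: -0.003
finger_force: 0.7
```

```bash
python3 - <<'E'
from tool import *
p=np.load('p.npy'); s=arm.sense(); post=W(p,(.1,.135,.197))[0]
print(s['time'],s['eef_pos'],s['force'],s['joint_pos'])
d=s['eef_pos'][:2]-post[:2]; print('r',np.hypot(*d),np.arctan2(d[1],d[0])-p[2])
for n in('top','scene'):
  c=shot(n)
  for r in arm.boxes_of('drop_head',c)[:1]: print(n,r)
cv2.imwrite('pics/s3.png',cv2.resize(c['img'][180:400,230:470],None,fx=2.5,fy=2.5)[:,:,::-1])
E
```

```text
5.25 [0.52997386 0.21064812 0.19650463] [ 0.98886511 -2.22946509 -0.28648681] [ 2.00895347e-01  9.72391786e-02  1.88222080e+00 -1.11330300e-03
  1.15722241e+00  5.10552524e-01]
r 0.1517267836871351 3.149830587763045
top {'at': [188.5, 203.1], 'p': 0.59}
scene {'at': [286.1, 392.7], 'p': 0.67}
```

View pics/s3.png

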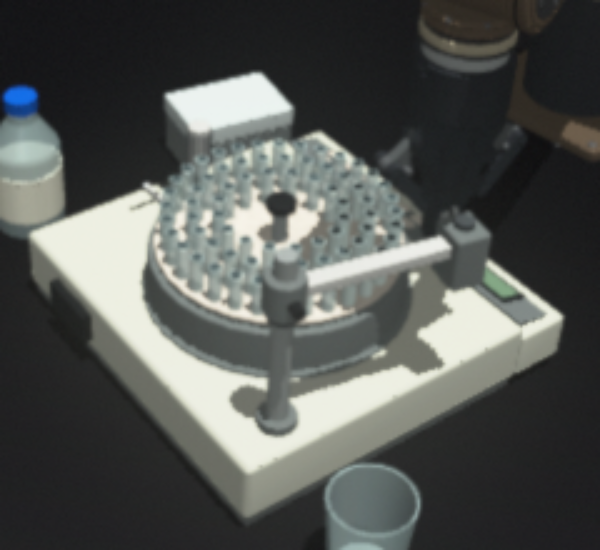

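The arm has swung about 30°. The head is at crop (465,250), off the tubes, with the fingers behind it. I keep going along the arc.

Emit:
send_rows(delta_pos=[[16,-2,0],[32,-2.5,0],[47.5,-1.5,0],[47.5,-1.5,0],[47.5,-1.5,0]], angular=[[0,0,6],[0,0,12],[0,0,18],[0,0,18],[0,0,18]], gripper=[-1,-1,-1,-1,-1])

```text
time: 5.95
eef_pos: [0.542, 0.2543, 0.1937]
orientation: [0.888, 0.459, 0.0, 0.0]
force: [-0.4, -0.5, 0.2]
opening: -0.002
finger_force: 0.0
```

Emit:
send_rows(delta_pos=[[8,-1.3,0],[16,-2,0],[24,-2.5,0],[24,-2.5,0],[24,-2.5,0]], angular=[[0,0,3],[0,0,6],[0,0,9],[0,0,9],[0,0,9]], gripper=[-1,-1,-1,-1,-1])

```text
time: 6.45
eef_pos: [0.5537, 0.275, 0.1934]
orientation: [0.922, 0.387, -0.0, 0.0]
force: [0.6, 0.1, -0.4]
opening: -0.004
finger_force: 0.0
```

Emit:
send_rows(delta_pos=[[5,-0.8,0],[10.5,-1.5,0],[16,-2,0],[16,-2,0]], angular=[[0,0,2],[0,0,4],[0,0,6],[0,0,6]], gripper=[-1,-1,-1,-1])

```text
time: 6.85
eef_pos: [0.5573, 0.2816, 0.1931]
orientation: [0.941, 0.339, -0.013, 0.005]
force: [-22.3, -22.0, 13.9]
opening: -0.004
finger_force: 0.0
```

```bash
python3 - <<'E'
from tool import *
p=np.load('p.npy'); a=float(np.load('a.npy')); s=arm.sense(); post=W(p,(.1,.135,.197))[0]
T=R.from_quat(s['orientation']).as_matrix()
d=s['eef_pos'][:2]-post[:2]; r=np.hypot(*d); al=np.arctan2(d[1],d[0])-np.arctan2(.028,.15)
print(s['time'],s['force'],'swung if in contact',(a-al)%(2*np.pi),'r',r,'tooly',np.arctan2(T[1,1],T[0,1])+np.pi,al)
for n in('top','scene'):
  c=shot(n)
  for b in arm.boxes_of('drop_head',c)[:1]: print(n,b)
  for da in (0.9,1.0,1.1,1.2,1.3): print(da,proj(c,[post[0]+.15*np.cos(a-da),post[1]+.15*np.sin(a-da),.228]))
cv2.imwrite('pics/s4.png',cv2.resize(c['img'][200:400,270:470],None,fx=3,fy=3)[:,:,::-1])
E
```

```text
6.85 [-22.29394589 -21.9931871   13.92762571] swung if in contact 1.0345749949322567 r 0.15255878182706853 tooly 2.263218013241159 2.3260404457631854
top {'at': [195.6, 196.2], 'p': 0.92}
0.9 [[152.00743234 237.64907412]]
1.0 [[146.38721894 232.40587586]]
1.1 [[141.37810094 226.63449646]]
1.2 [[137.03024797 220.3984306 ]]
1.3 [[133.38598308 213.76572964]]
scene {'at': [295.6, 397.8], 'p': 0.56}
0.9 [[426.83944299 284.24366529]]
1.0 [[428.27155621 289.54673214]]
1.1 [[428.89269701 294.95201021]]
1.2 [[428.6651658  300.40724819]]
1.3 [[427.55858071 305.85549605]]
```

View pics/s4.png

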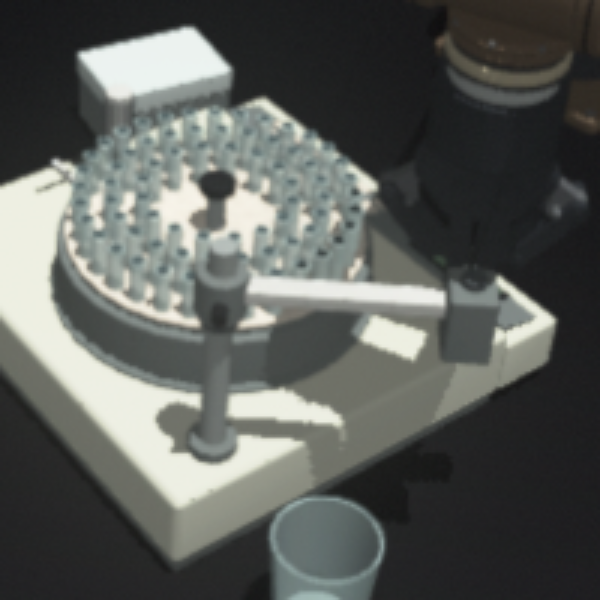

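The cap now sits at scene pixel (429,293), a swing of about 1.05 rad, and the force rose to 34 N, so the arm is at its stop. I back off, lift and open.

Emit:
send_rows(delta_pos=[[-15,0,0],[-35,0,0],[-35,0,-35],[-35,0,-80],[-35,0,-80]], angular=[[0,0,0],[0,0,0],[0,0,0],[0,0,0],[0,0,0]], gripper=[-1,-1,-1,-1,-1])

```text
time: 7.55
eef_pos: [0.5395, 0.2665, 0.2818]
orientation: [0.941, 0.338, 0.007, 0.0]
force: [0.8, -0.1, 0.6]
opening: 0.001
finger_force: 0.0
```

Emit:
send_rows(delta_pos=[[0,0,0],[0,0,0],[0,0,0],[0,0,0],[0,0,0]], angular=[[0,0,-8],[0,0,-16],[0,0,-24],[0,0,-32],[0,0,-40]], gripper=[-1,-1,-1,-1,-1])

```text
time: 8.05
eef_pos: [0.5364, 0.2656, 0.2731]
orientation: [0.767, 0.642, -0.0, 0.0]
force: [-0.3, -0.0, -0.0]
opening: -0.001
finger_force: 0.0
```

```bash
python3 - <<'E'
from tool import *
p=np.load('p.npy')
k=W(p,(0,-.127,.27))[0]; s=arm.sense(); print(s['time'],s['eef_pos'],s['force'],k,rel(k,p[2]))
for n in('top','scene'):
  c=shot(n)
  for t in('drop_head','roller_knob'):
    for b in arm.boxes_of(t,c)[:1]: print(n,t,b)
E
```

```text
8.05 [0.53642547 0.2656396  0.27312864] [-0.27873232 -0.03100234 -0.02159313] [ 0.54627809 -0.0546817   0.27      ] (array([-313.61718494,   65.93015328,    3.17359961]), array([-1.67464271e-03,  8.49579322e-03, -2.40726061e+00]))
top drop_head {'at': [200.6, 189.0], 'p': 0.6}
top roller_knob {'at': [259.4, 329.2], 'p': 0.51}
scene drop_head {'at': [298.8, 399.6], 'p': 0.82}
scene roller_knob {'at': [236.4, 308.2], 'p': 0.71}
```

Emit:
send_rows(delta_pos=[[-30,6,3],[-75,16,3],[-120,25,3],[-165,35,3],[-210,44,3]], angular=[[0,0,0],[0,0,0],[0,0,0],[0,0,0],[0,0,0]], gripper=[1,1,1,1,1])

```text
time: 8.85
eef_pos: [0.5413, 0.0501, 0.2705]
orientation: [0.769, 0.639, 0.0, 0.0]
force: [-0.5, -1.2, -0.7]
opening: 0.844
finger_force: 0.0
```

Emit:
send_rows(delta_pos=[[-35,7,0],[-70,14,0],[-104,22,0],[-104,22,0],[-104,22,0]], angular=[[0,0,0],[0,0,-1.2],[0,0,-2.4],[0,0,-2.4],[0,0,-2.4]], gripper=[1,1,1,1,1])

```text
time: 9.35
eef_pos: [0.5441, -0.055, 0.2703]
orientation: [0.756, 0.654, 0.0, -0.0]
force: [-0.9, -0.1, -0.9]
opening: 0.999
finger_force: 0.0
```

```bash
python3 - <<'E'
from tool import *
p=np.load('p.npy'); a=float(np.load('a.npy'))
k=W(p,(0,-.127,.148))[0]; s=arm.sense(); print(s['time'],s['eef_pos'],s['opening'],s['force'],rel(k,p[2]))
c=shot('top'); print(proj(c,W(p,(0,-.125,.17))),proj(c,s['eef_pos'])); cv2.imwrite('pics/t5.png',cv2.resize(c['img'][150:350,120:400],None,fx=2.8,fy=2.8)[:,:,::-1])
s=shot('scene'); print(proj(s,W(p,(0,-.125,.17))))
cv2.imwrite('pics/s5.png',cv2.resize(s['img'][170:290,230:410],None,fx=4.4,fy=4.4)[:,:,::-1])
E
```

```text
9.35 [ 0.54413189 -0.05499115  0.27026444] 0.9994054229788856 [-0.88508233 -0.07708889 -0.90168753] (array([  0.54834741,   2.10313744, 122.26435504]), array([-0.01096968, -0.03121694, -0.56442932]))
[[329.22746368 253.19344577]] [[332.8237122  245.90968816]]
[[309.80156227 229.57880886]]
```

View pics/t5.png

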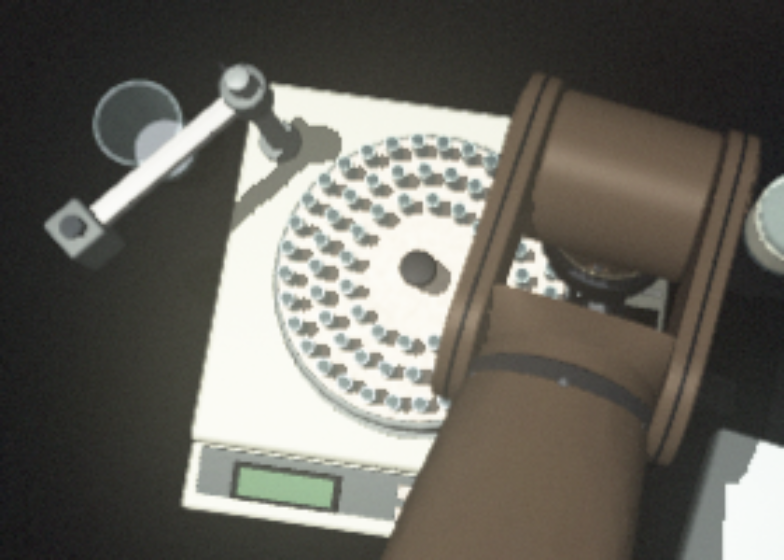

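View pics/s5.png

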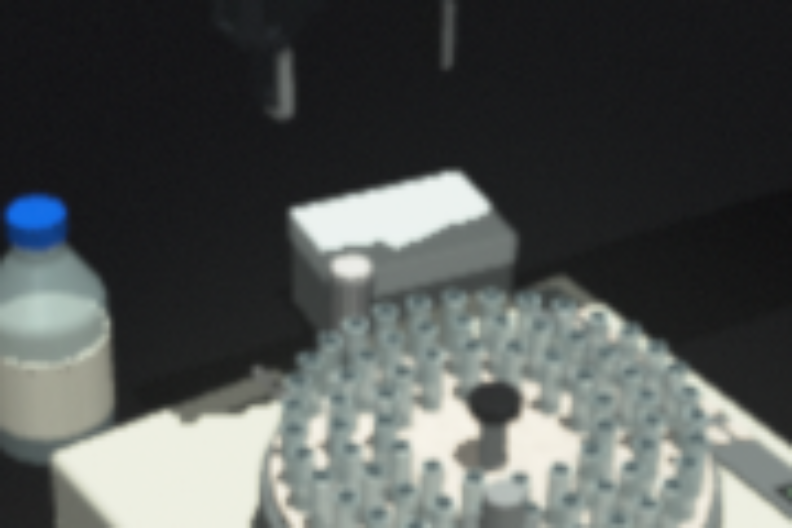

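The arm stays out (head at top pixel (146,231)). The knob top is at scene pixel (310,230) where 229.6 was predicted, so the pose is right. I lower the tool over the knob.

Emit:
send_rows(delta_pos=[[0.5,2,40],[0.5,2,80],[0.5,2,110],[0.5,2,122],[0.5,2,122]], angular=[[0,0,-0.5],[0,0,-0.5],[0,0,-0.5],[0,0,-0.5],[0,0,-0.5]], gripper=[1,1,1,1,1])

```text
time: 9.95
eef_pos: [0.5451, -0.0529, 0.1465]
orientation: [0.752, 0.659, -0.001, -0.002]
force: [0.3, 0.6, 0.2]
opening: 1.004
finger_force: 0.0
```

Emit:
send_rows(delta_pos=[[0,0,0],[0,0,0],[0,0,0],[0,0,0],[0,0,0]], angular=[[0,0,0],[0,0,0],[0,0,0],[0,0,0],[0,0,0]], gripper=[-1,-1,-1,-1,-1])

```text
time: 10.45
eef_pos: [0.5471, -0.0546, 0.1496]
orientation: [0.753, 0.659, 0.001, 0.001]
force: [0.8, -0.3, 3.7]
opening: 0.237
finger_force: 58.5
```

Emit:
send_rows(delta_pos=[[0,0,0],[0,0,0],[0,0,0]], angular=[[0,0,0],[0,0,0],[0,0,0]], gripper=[-1,-1,-1])

```text
time: 10.75
eef_pos: [0.5472, -0.0546, 0.1496]
orientation: [0.753, 0.659, 0.001, 0.001]
force: [0.4, 1.0, 5.6]
opening: 0.24
finger_force: 58.9
```

```bash
python3 - <<'E'
from tool import *
p=np.load('p.npy')
s=arm.sense(); q=s['eef_pos']; np.save('grip.npy',q)
Ri=R.from_euler('z',-p[2]); print(s['time'],q,s['opening'],s['finger_force'],s['force'],'collector frame',Ri.apply(q-[p[0],p[1],0]), R.from_quat(s['orientation']).as_matrix().round(3))
E
```

```text
10.75 [ 0.54715767 -0.05456768  0.14964039] 0.2402033967898323 58.93180847167969 [0.36930697 0.97089353 5.61897604] collector frame [ 0.00085636 -0.12676911  0.14964039] [[ 0.133  0.991  0.002]
 [ 0.991 -0.133 -0.001]
 [-0.     0.002 -1.   ]]
```

The knob is gripped: opening about 20 mm, 59 N. I draw it 22 mm along tool -x, which is collector -y.

Emit:
send_rows(delta_pos=[[-4,0,0],[-9,0,0],[-14,0,0],[-19,0,0],[-22,0,0]], angular=[[0,0,0],[0,0,0],[0,0,0],[0,0,0],[0,0,0]], gripper=[-1,-1,-1,-1,-1])

```text
time: 11.25
eef_pos: [0.5444, -0.0745, 0.1496]
orientation: [0.753, 0.658, 0.002, -0.001]
force: [1.4, 7.2, 5.7]
opening: 0.236
finger_force: 59.1
```

Emit:
send_rows(delta_pos=[[0,0,0],[0,0,0],[0,0,0],[0,0,0],[0,0,0]], angular=[[0,0,0],[0,0,0],[0,0,0],[0,0,0],[0,0,0]], gripper=[-1,-1,-1,-1,-1])

```text
time: 11.75
eef_pos: [0.5444, -0.0743, 0.1496]
orientation: [0.753, 0.658, 0.002, -0.0]
force: [1.0, 7.1, 5.6]
opening: 0.239
finger_force: 59.0
```

```bash
python3 - <<'E'
from tool import *
p=np.load('p.npy'); q0=np.load('grip.npy'); a=float(np.load('a.npy'))
s=arm.sense(); q=s['eef_pos']; Ri=R.from_euler('z',-p[2])
print(s['time'],s['opening'],s['finger_force'],s['force'],'moved',Ri.apply(q-q0),'coll',Ri.apply(q-[p[0],p[1],0]))
c=shot('scene'); t=shot('top'); 
for n,im in (('scene',c),('top',t)):
  for k in ('slide_edge','drop_head','buffer_bottle','tip_box','beaker'):
    for b in arm.boxes_of(k,im)[:1]: print(n,k,b)
print('edge/line', proj(t,W(p,[(0,-.143,.08),(0,-.165,.08),(0.03,-.165,.077),(-.03,-.165,.077)])),proj(c,W(p,[(0,-.147,.17),(0,-.125,.17)])))
A=cv2.resize(t['img'][215:305,290:390],(400,360),interpolation=cv2.INTER_CUBIC); B=cv2.resize(c['img'][195:285,260:360],(400,360),interpolation=cv2.INTER_CUBIC)
cv2.imwrite('pics/e6.png',np.hstack([A,B])[:,:,::-1])
E
```

```text
11.75 0.23915233235480537 59.01624798774719 [0.98982955 7.1400232  5.6092796 ] moved [-4.87137435e-05 -1.98960805e-02 -3.27904297e-05] coll [ 0.00080765 -0.14666519  0.1496076 ]
scene slide_edge {'at': [236.7, 304.6], 'p': 0.7}
scene drop_head {'at': [297.7, 398.8], 'p': 0.66}
scene buffer_bottle {'at': [248.1, 241.8], 'p': 0.69}
scene tip_box {'at': [228.0, 330.6], 'p': 0.67}
scene beaker {'at': [389.3, 374.9], 'p': 0.61}
top drop_head {'at': [214.7, 171.5], 'p': 0.63}
top buffer_bottle {'at': [231.2, 407.4], 'p': 0.67}
top tip_box {'at': [331.5, 385.7], 'p': 0.83}
top beaker {'at': [249.4, 246.1], 'p': 0.72}
edge/line [[335.58651109 260.72423401]
 [345.48136264 262.14584082]
 [347.15186681 249.07550557]
 [343.5915602  275.71627778]] [[304.45921665 225.15715241]
 [309.80156227 229.57880886]]
```

View pics/e6.png

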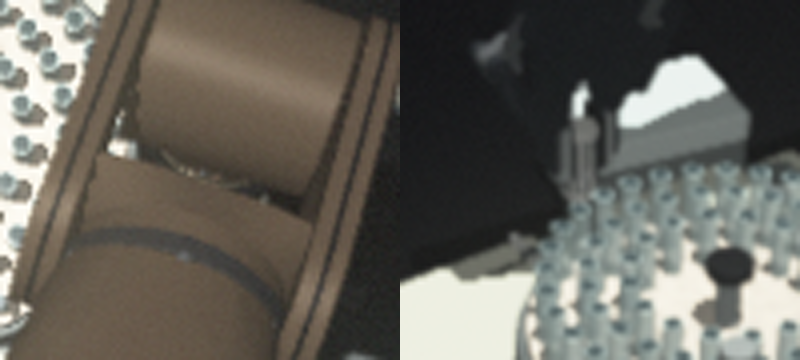

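The knob (scene about (306,227)) is held in the fingers. TCP travel is 19.9 mm because the arm gives under the spring, so I add 3 mm.

Emit:
send_rows(delta_pos=[[-1.5,0,0],[-3,0,0],[-3,0,0],[-3,0,0],[-3,0,0]], angular=[[0,0,0],[0,0,0],[0,0,0],[0,0,0],[0,0,0]], gripper=[-1,-1,-1,-1,-1])

```text
time: 12.85
eef_pos: [0.5441, -0.0771, 0.1496]
orientation: [0.753, 0.658, 0.003, -0.001]
force: [1.4, 7.3, 5.9]
opening: 0.241
finger_force: 59.0
```

```bash
python3 - <<'E'
from tool import *
p=np.load('p.npy'); q0=np.load('grip.npy')
s=arm.sense(); q=s['eef_pos']; Ri=R.from_euler('z',-p[2])
print(s['time'],s['finger_force'],s['force'],'moved',Ri.apply(q-q0))
c=shot('scene'); p0=cv2.imread('pics/scene0.png')[:,:,::-1]
m=lambda d:proj(c,W(p,[(0,-.125-d,.17)]))[0]
for d in (0,.018,.022,.026): print(d,m(d), 'edge',proj(c,W(p,[(-.0,-.143-d,.08)]))[0],'line',proj(c,W(p,[(.03,-.165,.077)]))[0])
X=[]
for im in (p0,c['img']): X.append(cv2.resize(im[210:270,275:325],(400,480),interpolation=cv2.INTER_CUBIC))
cv2.imwrite('pics/e7.png',np.hstack(X)[:,:,::-1])
E
```

```text
12.85 59.017712473869324 [1.35456343 7.29539853 5.88438171] moved [-3.97303166e-05 -2.27155033e-02 -5.90679171e-05]
0 [309.80156227 229.57880886] edge [305.28280954 257.59182585] line [289.74032705 258.11511126]
0.018 [305.42091737 225.95309116] edge [301.16086361 253.88242533] line [289.74032705 258.11511126]
0.022 [304.45921665 225.15715241] edge [300.25536882 253.06750915] line [289.74032705 258.11511126]
0.026 [303.50174256 224.3647224 ] edge [299.35364319 252.25596791] line [289.74032705 258.11511126]
```

View pics/e7.png

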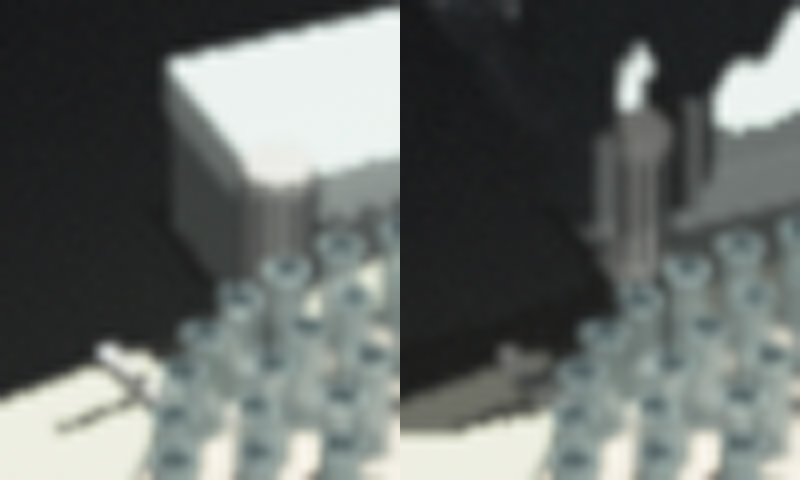

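The knob top went from (309.8,230.4) to (305.6,226.3). That is about 20 mm drawn, against 22.7 mm by TCP travel. Adding 1.2 mm centres both estimates in the 18–26 mm band.

Emit:
send_rows(delta_pos=[[-1.2,0,0],[-1.2,0,0],[-1.2,0,0],[-1.2,0,0],[-1.2,0,0]], angular=[[0,0,0],[0,0,0],[0,0,0],[0,0,0],[0,0,0]], gripper=[-1,-1,-1,-1,-1])

```text
time: 13.4
eef_pos: [0.5439, -0.0781, 0.1496]
orientation: [0.753, 0.658, 0.003, -0.001]
force: [1.2, 8.3, 5.6]
opening: 0.238
finger_force: 59.0
```

```bash
python3 - <<'E'
from tool import *
p=np.load('p.npy'); q0=np.load('grip.npy'); Ri=R.from_euler('z',-p[2])
F=[]
for i in range(6):
    c=shot('scene'); s=arm.sense(); F.append(Ri.apply(s['force'])[1])
print(s['time'],'moved',Ri.apply(s['eef_pos']-q0),'pull N',np.round(F,1),s['finger_force'])
print(arm.close_job())
E
```

```text
13.7 moved [-6.85387882e-05 -2.37635336e-02 -5.91889697e-05] pull N [8.8 8.6 7.4 8.4 7.3 7.2] 59.0170955657959
the job is handed in; nothing more can be done
None
```

I handed the job in at 13.7 s, with no verdict returned: the dispenser arm is swung out to its stop, and the knob is held at 59 N with the slide drawn about 22 mm (21–24 mm depending on the measurement) to the line.

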